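# Thread the balancing mandrel out of the covered parts tray

## Robot

A 6-joint arm with a two-finger parallel gripper is mounted at the origin on the work surface. World frame = base frame: x ahead of the robot, y to its left, z up, the work surface at z = 0. Lengths are in mm, angles in rad, forces in N, time in s.
With the tool pointing down it reaches from about 300 to 775 mm from the base axis. Payload 14.6 kg.
Tool frame: the origin (TCP) lies on the front face of the gripper's body, between the roots of the fingers; the fingertips stand 97 mm ahead of it and the grasp point (between the pads) lies 78 mm ahead of it; z points along the fingers, y is the line along which they close (so a half turn about z gives the same grasp; the last joint's range is limited). The gripper opens to 94 mm and grips with 3 to 60 N. Pads are 16 mm wide; open, the fingers measure 119 mm over their backs; the gripper's body (75 mm by 177 mm) begins 78 mm behind the grasp point.
Start: joints at [1.058, 0.3, 1.521, -0, 1.321, -0.067], TCP at [237.145, 496.238, 302.646] pointing down, gripper open.
Joint ranges: [-3.03, 3.03], [-0.79, 2.21], [0.23, 2.52], [-1.04, 4.18], [0, 3.07], [-2.55, 2.55]. Speed limits (rad/s): [2.22, 2.22, 2.57, 3.14, 3.14, 3.14].

## Interface

Orientations are given as [roll, pitch, yaw] about the fixed x, y, z axes, in that order (R = Rz(yaw) Ry(pitch) Rx(roll)).
In Python, from cell import * gives the robot as it stands.
- The arm moves only by the tool carry_out, never from a script. Its arguments are lists of equal length, an entry for each row: "slide": the shift along the world's x, y, z scaled (see below), a list of three; "dr": the turn, a rotation vector about the world's x, y, z scaled (see below), a list of three; "gripper": the opening in per cent of the stroke, from 0 (shut) to 100 (fully open). A call has 1 to 10 rows; each row is the pose to reach, as a shift and turn from the pose commanded when the call began, turning the shorter way round; what a row does not reach only later rows make up. The controller multiplies each number of a shift by 0.25 m and each number of a turn by 360 degrees. A row lasts 1/12 s, in which the tool goes at most 41.7 mm and 7.16 degrees, less where a joint would pass 70% of its speed; a pose out of reach is approached as far as the arm can. A call with a number of a shift or a turn outside -1 to 1 is refused whole. A call with a gripper value outside its range is refused whole. The fingers move at their own pace and stop on an object; "newtons" is the grip in N (left out, the last holds). Time passes only in rows, so rows that repeat a pose let the fingers close. It gives the time, the measured TCP pose, the force, the opening and the grip force at its end, in the units of the state.
- read_state(): the state, without advancing time (a new reading comes with each control period).
- camera(name): name is "side" or "top" or "wrist"; returns the picture (480x640x3 uint8, red, green, blue); there is no depth.
- camera_model(name): a dict with "vfov" (degrees; the focal length in pixels is half the picture's height over the tangent of half this angle, whatever the lens; pixels are square), "cx", "cy" (the principal point, pixels), "R" (3x3) and "t" (3): a world point X has camera coordinates R X + t. Camera axes: x right, y down, z forward; pixel columns grow to the right and rows downward; lengths in mm; the calibration is good to about 2 mm. A picture is of the moment at which its call begins: read the wrist's pose just before it. camera_model takes no time and is no camera call; for the wrist camera it gives the pose at the moment of the call.
- sign_off(): hands the job in; it is judged then, once.
The state is a dict: "clock": time; "joints": joint angles; "qd": joint speeds; "effort": joint torques, N m; "eef_pos": TCP position; "eef_rot": TCP orientation; "wrist_force": force on the tool from outside, world axes, zero at the start; "moment": the same for the moment, N m; "finger_gap": finger opening in mm; "finger_force": force on a finger pad.
Only numpy, scipy, OpenCV 4.12 (cv2) and the standard library are available. Lean on these libraries where they do the work, as an engineer would, in place of code of your own. Each camera call takes 0.05 s, during which the arm holds its last target. There are 200 camera calls.

## Task

The long aluminium balancing mandrel has ended up inside the covered steel parts tray, with both its ends under the hoods, and the tray's window is shorter than the mandrel. Grip it, bring it out through the window one end first by sliding and tilting it, and finish while still holding it in the gripper: level, still, over the tray and clear above it by about a hand's breadth (10 cm or so). Leave the other loose parts on the bench where they are.

Things in the scene. Friction and masses are not known exactly. Their poses are not given: they have to be found in the camera images.
- tray: Covered steel tray, black rubber floor, fixed; long axis (x) across the robot's front, +x to its left. Outside 304 x 158 mm, 61 mm high; origin: centre of underside. Inside x -148 to 148, y -75 to 75 mm, floor at z = 4 mm. 3 mm sheet hoods (z 58 to 61 mm) cover both ends: the deep one x -148 to -82, the shallow one x 108 to 148. Between them the open window, 190 mm long, full 150 mm width.
- window (a point): Centre of the tray's window at the level of the hoods' top: x = +13, y = 0, z = 61 mm in the tray's frame.
- mandrel: Loose aluminium mandrel, 240 mm long (x), 0.25 to 0.43 kg. Origin: its middle, on the axis, also centre of mass. Middle 90 mm is square, 28 x 28 mm; each side a round journal 20 mm across, 75 mm long. Lies on the tray floor on a flat, axis 18 mm over the bench, nearly along the tray's x (same sense) near mid-width, its middle 5 to 22 mm to tray +x: both ends under hoods. Gripped across the square from above.
- mandrel_end_a (a point): Centre of the mandrel's end face at x = +120 mm (under the shallow hood at the start).
- mandrel_end_b (a point): Centre of the mandrel's end face at x = -120 mm (under the deep hood at the start).
- sleeve_tall: Bystander: loose steel sleeve, 54 mm across, 55 mm tall, just beyond the tray. Origin: centre of its underside.
- flange_ring: Bystander: loose flat steel ring, 72 mm across, 12 mm tall, just beyond the tray. Origin: centre of its underside.
- sleeve_short: Bystander: loose steel sleeve, 56 mm across, 36 mm tall, off the tray's deep-hood end. Origin: centre of its underside.
- wrench: Bystander: loose steel spanner lying flat to the robot's right.
- can: Bystander: loose can, 66 mm across, 150 mm tall, to the robot's left. Origin: centre of its underside.
- cup: Bystander: loose steel cup, 70 mm across, 70 mm tall, to the robot's left. Origin: centre of its underside.
Things that resemble listed ones, but are neither listed nor needed, are in the scene too. Several things look just like the mandrel: the one meant starts farthest from the robot's base.

How it is judged:
By the outcome, as a careful person would: the job done as asked, in the order asked, and still so for the second after the job is handed in, while the arm keeps its last pose, push and grip.
It also fails if it takes over 40 s, if anything falls off the work surface, if the arm or the gripper's body presses on something with over 40 N, if the wrist force passes 120 N, or if a joint passes its speed limit or range.

## Working session

There is one attempt and no reset: what is moved stays moved. The work goes in short steps, Python scripts to look and compute and a tool call to move; the robot and the scene stay as the last step left them, time stands still between calls to the robot, and variables do not carry over. Pictures are saved under pics/ and viewed, at most 10 in all, crops included, and the job is handed in when it is done.

Besides the shell and the picture viewer there is one more tool, called after "Request:" by a JSON object that holds its "api" and its "payload", one argument or row to a line. carry_out: Moves the arm, as the interface text tells. Its arguments: {"type":"object","properties":{"slide":{"type":"array","items":{"type":"array","items":{"type":"number","minimum":-1,"maximum":1}}},"dr":{"type":"array","items":{"type":"array","items":{"type":"number","minimum":-1,"maximum":1}}},"gripper":{"type":"array","items":{"type":"number"}},"newtons":{"type":"number"}},"required":["slide","dr","gripper"]}

```bash
mkdir -p pics
python3 - <<'E'
from cell import *
import cv2
s=read_state();print({k:s[k] for k in('clock','eef_pos','eef_rot','finger_gap','wrist_force')})
for n in('side','top'):
    m=camera_model(n);print(n,m)
    cv2.imwrite(f'pics/{n}0.png',camera(n)[:,:,::-1])
E
```

```text
{'clock': 0.0, 'eef_pos': array([237.06207495, 496.11016265, 302.09187493]), 'eef_rot': array([-3.14043940e+00, -6.78630092e-05,  2.69581481e+00]), 'finger_gap': 93.83887591261765, 'wrist_force': array([-0.02501489,  0.88122477,  0.29505913])}
side {'vfov': 55.557886999877056, 'cx': 316.9850310783225, 'cy': 240.2605338564938, 'R': array([[ 0.87160405, -0.49020924,  0.0011326 ],
       [-0.37836189, -0.67420215, -0.6342663 ],
       [ 0.31168681,  0.55240054, -0.77311382]]), 't': array([-459.00630589,  255.22985558,  804.38730462])}
top {'vfov': 47.23831515356457, 'cx': 310.70487842336496, 'cy': 241.88438583062464, 'R': array([[-0.02393018, -0.99965963, -0.01039126],
       [-0.99567272,  0.02476578, -0.08956831],
       [ 0.08979517,  0.0082029 , -0.99592647]]), 't': array([  24.05302189,  512.84922737, 1197.70193311])}
```

View pics/top0.png

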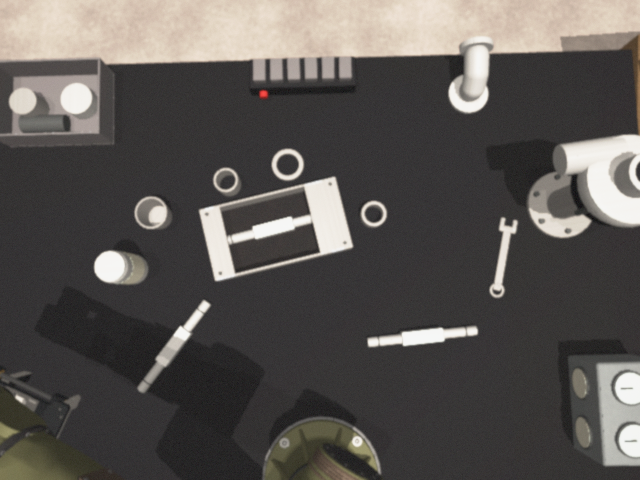

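View pics/side0.png

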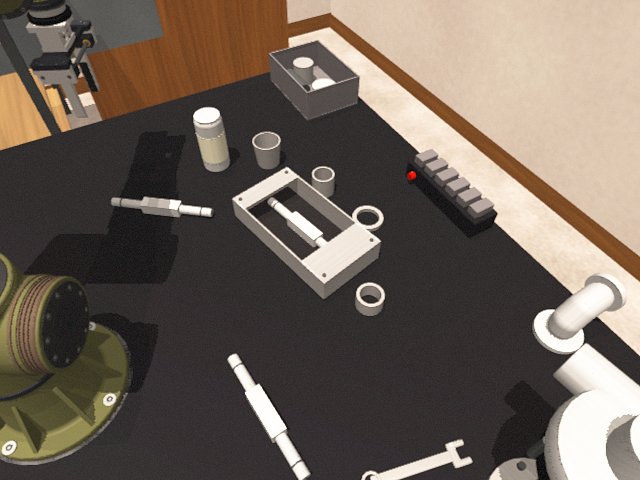

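The top view shows the tray with corners near (199,209), (335,178), (353,247) and (217,280). The mandrel lies inside it, with its square near (274,227). The side view agrees. I'll enlarge the tray for a closer reading.

Run:
```python
import cv2
i=cv2.imread('pics/top0.png')[170:290,192:360]
cv2.imwrite('pics/crop1.png',cv2.resize(i,None,fx=4.7,fy=4.7,interpolation=cv2.INTER_CUBIC))
```

```text
(no output)
```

View pics/crop1.png

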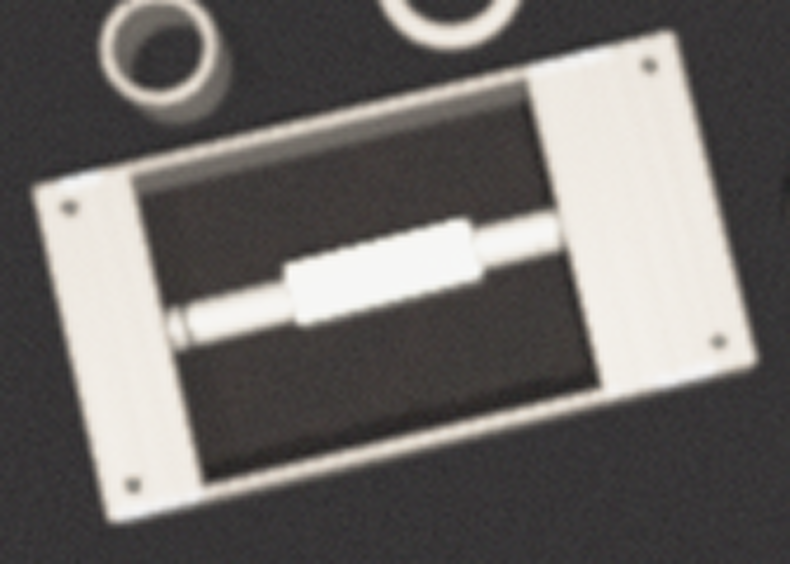

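The crop shows the hood and tray corners at (33,186), (675,32), (758,360) and (110,522). The square's top corners are at (286,264), (470,219), (483,273) and (303,325).

```bash
cat > h.py <<'E'
from cell import *
import numpy as np, cv2
def px2w(name,px,z,m=None):
    m=m or camera_model(name); f=240/np.tan(np.radians(m['vfov'])/2); R=np.array(m['R']);t=np.array(m['t'])
    px=np.atleast_2d(px).astype(float); d=np.c_[(px[:,0]-m['cx'])/f,(px[:,1]-m['cy'])/f,np.ones(len(px))]@R
    c=-R.T@t; return c+d*((z-c[2])/d[:,2])[:,None]
def w2px(name,X,m=None):
    m=m or camera_model(name); f=240/np.tan(np.radians(m['vfov'])/2)
    c=np.atleast_2d(X)@np.array(m['R']).T+m['t']; return c[:,:2]/c[:,2:]*f+[m['cx'],m['cy']]
E
python3 - <<'E'
from h import *
np.set_printoptions(precision=2,suppress=True)
un=lambda p:(np.array(p)+.5)/4.7-.5+[192,170]
T=px2w('top',un([(33,186),(675,32),(758,360),(110,522)]),61)[:,:2]
S=px2w('top',un([(286,264),(470,219),(483,273),(303,325)]),32)[:,:2]
for n,C in(('tray',T),('sq',S)):
    c=C.mean(0); d=(C[0]+C[3]-C[1]-C[2])/2; a=np.arctan2(d[1],d[0])
    e=(C[2]+C[3]-C[0]-C[1])/2;print(n,C.tolist(),c,'len',np.linalg.norm(d),np.linalg.norm(e),'yaw',a, np.degrees(a),np.degrees(np.arctan2(e[1],e[0]))+90)
    if n=='tray': c0,a0=c,a
u=np.array([np.cos(a0),np.sin(a0)]);v=np.array([-u[1],u[0]])
q=S.mean(0)-c0;print('mandrel in tray',q@u,q@v)
print(px2w('top',un([(160,50)]),55),px2w('top',un([(450,-20)]),12))
E
```

```text
tray [[587.2005623175535, 252.81892768203477], [651.6358544733446, -45.57901045579343], [498.28664128878535, -79.29491444097938], [431.45155499258993, 218.47257608864433]] [542.14  86.6 ] len 305.223332412995 158.2515249188748 yaw 1.7875289932968674 102.41786707317932 -77.58185909670303
sq [[551.5318660660223, 139.67559013141351], [570.7236796235981, 52.4478409078755], [544.9251514400796, 46.85715756367287], [522.4353185172082, 132.08587800742433]] [547.4   92.77] len 88.7110387486046 28.227611324536674 yaw 1.8079421702089722 103.58745595669683 -76.4987626839904
mandrel in tray 4.886873224159144 -6.462409624171681
[[650.66 194.4   55.  ]] [[690.32  60.54  12.  ]]
```

Request:
{"api": "carry_out", "payload": {
  "slide": [
    [0.62, -0.806, 0],
    [0.62, -0.806, 0],
    [0.62, -0.806, 0],
    [0.62, -0.806, 0],
    [0.62, -0.806, 0],
    [0.62, -0.806, 0],
    [0.62, -0.806, 0],
    [0.62, -0.806, 0]
  ],
  "dr": [
    [0, 0, -0.071],
    [0, 0, -0.071],
    [0, 0, -0.071],
    [0, 0, -0.071],
    [0, 0, -0.071],
    [0, 0, -0.071],
    [0, 0, -0.071],
    [0, 0, -0.071]
  ],
  "gripper": [100, 90, 80, 70, 65, 65, 65, 65],
  "newtons": 45
}}

```text
clock: 0.77
eef_pos: [393.2, 293.1, 302.5]
eef_rot: [-3.141, 0.0, 2.246]
wrist_force: [-0.1, 0.8, -0.5]
finger_gap: 61.1
finger_force: 0.0
```

Request:
{"api": "carry_out", "payload": {
  "slide": [
    [0.62, -0.806, -0.1],
    [0.62, -0.806, -0.2],
    [0.62, -0.806, -0.2],
    [0.62, -0.806, -0.2],
    [0.62, -0.806, -0.2],
    [0.62, -0.806, -0.2],
    [0.62, -0.806, -0.2],
    [0.62, -0.806, -0.2],
    [0.62, -0.806, -0.2]
  ],
  "dr": [
    [0, 0, -0.071],
    [0, 0, -0.071],
    [0, 0, -0.071],
    [0, 0, -0.071],
    [0, 0, -0.071],
    [0, 0, -0.071],
    [0, 0, -0.071],
    [0, 0, -0.071],
    [0, 0, -0.071]
  ],
  "gripper": [65, 65, 65, 65, 65, 65, 65, 65, 65]
}}

```text
clock: 1.52
eef_pos: [546.7, 94.5, 252.4]
eef_rot: [-3.141, -0.0, 1.804]
wrist_force: [0.3, 0.1, 0.1]
finger_gap: 61.1
finger_force: 0.0
```

Run:
```python
from h import *
import pickle
s=read_state();print({k:s[k] for k in('clock','eef_pos','eef_rot','finger_gap','joints','wrist_force')})
m=camera_model('wrist');cv2.imwrite('pics/w1.png',camera('wrist')[:,:,::-1]);pickle.dump(m,open('w1.pkl','wb'))
```

```text
{'clock': 1.5167, 'eef_pos': array([546.73794437,  94.4848974 , 252.38568702]), 'eef_rot': array([-3.14079125e+00, -4.11691036e-04,  1.80400484e+00]), 'finger_gap': 61.11690773402002, 'joints': array([ 1.05017024e-01,  3.56245440e-01,  1.56720539e+00,  3.25815972e-04,
        1.21898931e+00, -1.28304057e-01]), 'wrist_force': array([0.28475462, 0.09530291, 0.13982848])}
```

View pics/w1.png

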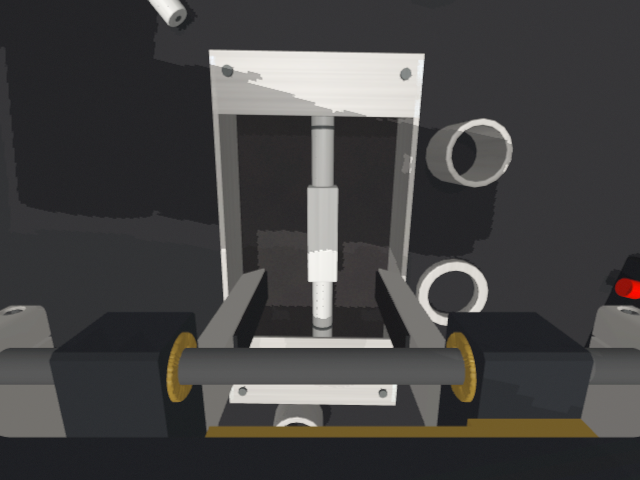

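The wrist view shows the square's top face with corners about (308,186), (337,186), (336,281) and (308,281). The shallow hood spans rows 52–116 and the deep hood rows 337–404.

Run:
```python
from h import *
import pickle
np.set_printoptions(precision=1,suppress=True)
m=pickle.load(open('w1.pkl','rb'))
print(px2w(0,[(308,186),(337,186),(336,281),(308,281)],32,m).tolist())
S=px2w(0,[(308,186),(337,186),(336,281),(308,281)],32,m)[:,:2]
T=px2w(0,[(210,52),(423,55),(397,404),(230,401)],61,m)[:,:2]
E=px2w(0,[(318,116.5),(318,337)],61,m)[:,:2]
for n,C in(('tray',T),('sq',S)):
    c=C.mean(0); d=(C[0]+C[1]-C[2]-C[3])/2; a=np.arctan2(d[1],d[0]);e=(C[0]+C[3]-C[1]-C[2])/2
    print(n,c,np.linalg.norm(d),np.linalg.norm(e),np.degrees(a))
    if n=='tray': c0,a0=c,a
u=np.array([np.cos(a0),np.sin(a0)]);v=np.array([-u[1],u[0]])
print('sq in tray',(S.mean(0)-c0)@u,(S.mean(0)-c0)@v,'edges',(E-c0)@u)
```

```text
[[524.2884548005984, 135.49710443468348, 32.0], [549.3709224873874, 141.4302197965642, 32.0], [570.1495082831451, 53.983873556750495, 32.0], [544.1404414695565, 47.82631030725227, 32.0]]
tray [542.4  86.8] 300.80574788315886 157.6533673065492 102.5753054161144
sq [547.   94.7] 89.88444841741519 26.251330475267984 103.06260541891996
sq in tray 6.6843309626699705 -6.185873133059918 edges [106.8 -80.9]
```

Both measurements agree: mandrel at (547, 94), yaw 103.3°. The tool is already lined up, so I'll descend to TCP z = 104 and grip.

Request:
{"api": "carry_out", "payload": {
  "slide": [
    [0, 0, -0.15],
    [0, 0, -0.3],
    [0, 0, -0.42],
    [0, 0, -0.5],
    [0, 0, -0.55],
    [0, 0, -0.575],
    [0, 0, -0.592],
    [0, 0, -0.592],
    [0, 0, -0.592],
    [0, 0, -0.592]
  ],
  "dr": [
    [0, 0, 0],
    [0, 0, 0],
    [0, 0, 0],
    [0, 0, 0],
    [0, 0, 0],
    [0, 0, 0],
    [0, 0, 0],
    [0, 0, 0],
    [0, 0, 0],
    [0, 0, 0]
  ],
  "gripper": [65, 65, 65, 65, 65, 65, 65, 65, 65, 65]
}}

```text
clock: 2.4
eef_pos: [547.6, 93.4, 105.8]
eef_rot: [3.14, 0.0, 1.804]
wrist_force: [-0.4, 0.2, 0.6]
finger_gap: 61.1
finger_force: 0.0
```

Request:
{"api": "carry_out", "payload": {
  "slide": [
    [0, 0, 0],
    [0, 0, 0],
    [0, 0, 0],
    [0, 0, 0],
    [0, 0, 0],
    [0, 0, 0],
    [0, 0, 0],
    [0, 0, 0]
  ],
  "dr": [
    [0, 0, 0],
    [0, 0, 0],
    [0, 0, 0],
    [0, 0, 0],
    [0, 0, 0],
    [0, 0, 0],
    [0, 0, 0],
    [0, 0, 0]
  ],
  "gripper": [50, 40, 32, 25, 20, 20, 20, 20],
  "newtons": 50
}}

```text
clock: 3.07
eef_pos: [547.2, 93.2, 104.7]
eef_rot: [3.141, 0.0, 1.804]
wrist_force: [-0.2, 0.4, 1.0]
finger_gap: 27.4
finger_force: 50.0
```

Gripped: the gap is 27.4 mm at 50 N. Next I'll lift 6 mm and slide 28 mm toward the deep-hood end.

Request:
{"api": "carry_out", "payload": {
  "slide": [
    [0, 0, 0.012],
    [0, 0, 0.024],
    [0.004, -0.018, 0.024],
    [0.01, -0.045, 0.024],
    [0.016, -0.073, 0.024],
    [0.021, -0.096, 0.024],
    [0.0242, -0.109, 0.024],
    [0.0242, -0.109, 0.024],
    [0.0242, -0.109, 0.024]
  ],
  "dr": [
    [0, 0, 0],
    [0, 0, 0],
    [0, 0, 0],
    [0, 0, 0],
    [0, 0, 0],
    [0, 0, 0],
    [0, 0, 0],
    [0, 0, 0],
    [0, 0, 0]
  ],
  "gripper": [20, 20, 20, 20, 20, 20, 20, 20, 20]
}}

```text
clock: 3.82
eef_pos: [553.2, 65.7, 110.5]
eef_rot: [-3.141, -0.0, 1.803]
wrist_force: [-0.5, 0.9, -2.9]
finger_gap: 27.8
finger_force: 50.0
```

Run:
```python
from h import *
s=read_state();print({k:s[k] for k in('clock','eef_pos','eef_rot','finger_gap','joints','wrist_force')})
m=camera_model('side');im=camera('side')[:,:,::-1]
cv2.imwrite('pics/s1.png',cv2.resize(im[120:320,200:420],None,fx=3,fy=3,interpolation=cv2.INTER_CUBIC))
```

```text
{'clock': 3.8167, 'eef_pos': array([553.19888309,  65.73175238, 110.54886044]), 'eef_rot': array([-3.14137760e+00, -1.09199801e-04,  1.80300795e+00]), 'finger_gap': 27.81558178473915, 'joints': array([ 5.24993122e-02,  5.47537564e-01,  1.66132107e+00,  8.58885935e-05,
        9.32965126e-01, -1.79763473e-01]), 'wrist_force': array([-0.52213485,  0.87966761, -2.92956839])}
```

View pics/s1.png

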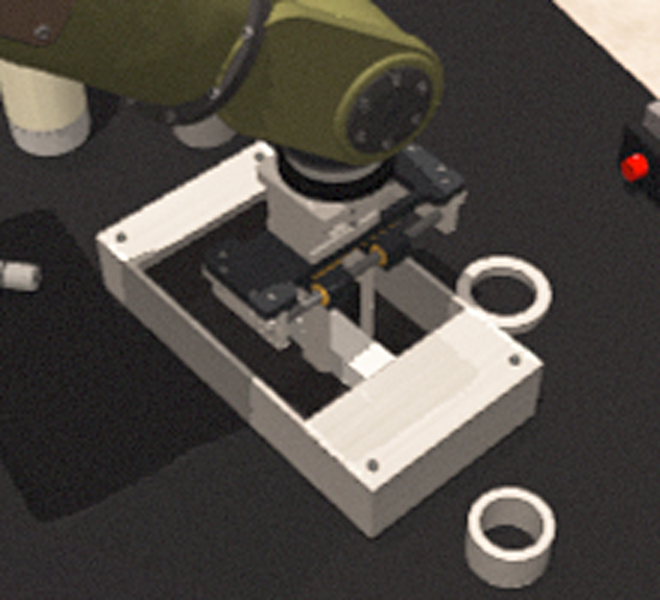

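The side view shows the gripper body well above the hoods and walls, with the mandrel held near the deep hood (square at crop (370,360)). I'll check end a against the shallow hood with the wrist camera.

Run:
```python
from h import *
import pickle
m=camera_model('wrist');im=camera('wrist')[:,:,::-1];pickle.dump(m,open('w2.pkl','wb'))
cv2.imwrite('pics/w2.png',cv2.resize(im[0:300,120:520],None,fx=2,fy=2))
```

```text
(no output)
```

View pics/w2.png

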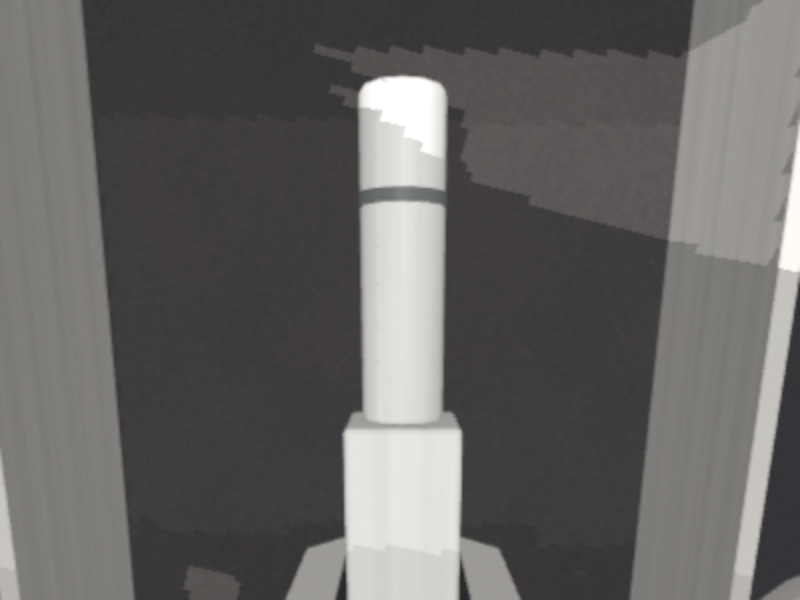

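End a is fully visible at crop (403,78), outside the shallow hood, as planned. Now I'll tilt end a up by 15°.

Request:
{"api": "carry_out", "payload": {
  "slide": [
    [0.0033, -0.0148, 0.0096],
    [0.0065, -0.0293, 0.023],
    [0.0098, -0.0441, 0.045],
    [0.013, -0.0586, 0.067],
    [0.0162, -0.073, 0.084],
    [0.0194, -0.0875, 0.1],
    [0.0194, -0.0875, 0.1],
    [0.0194, -0.0875, 0.1],
    [0.0194, -0.0875, 0.1]
  ],
  "dr": [
    [0.0068, 0.0016, 0],
    [0.0135, 0.0032, 0],
    [0.0203, 0.0048, 0],
    [0.027, 0.0064, 0],
    [0.0338, 0.008, 0],
    [0.0406, 0.0096, 0],
    [0.0406, 0.0096, 0],
    [0.0406, 0.0096, 0],
    [0.0406, 0.0096, 0]
  ],
  "gripper": [20, 20, 20, 20, 20, 20, 20, 20, 20]
}}

```text
clock: 4.67
eef_pos: [557.9, 44.4, 135.3]
eef_rot: [-3.141, -0.261, 1.804]
wrist_force: [-0.1, 0.9, -3.5]
finger_gap: 27.2
finger_force: 50.0
```

Run:
```python
from h import *
import pickle
from scipy.spatial.transform import Rotation as Ro
m=pickle.load(open('w2.pkl','rb'))
u=np.array([-.2164,.9763]);print('a end tray x',(px2w(0,[(321.5,39)],34,m)[0,:2]-[542.3,86.7])@u)
s=read_state();p=s['eef_pos'];R=Ro.from_euler('xyz',s['eef_rot']).as_matrix()
print('tool z',R[:,2],'C tray',((p+86.5*R[:,2])[:2]-[542.3,86.7])@u,(p+86.5*R[:,2])[2],s['wrist_force'],s['joints'])
im=camera('side')[:,:,::-1]
cv2.imwrite('pics/s2.png',cv2.resize(im[120:320,200:420],None,fx=3,fy=3,interpolation=cv2.INTER_CUBIC))
```

```text
a end tray x 96.53786813048993
tool z [-0.05986902  0.25076726 -0.96619433] C tray -22.32113152599191 51.73190218857735 [-0.08105498  0.90974272 -3.52917845] [-0.06277496  0.53857223  1.6208338   0.28369803  1.07735873 -0.44278748]
```

View pics/s2.png

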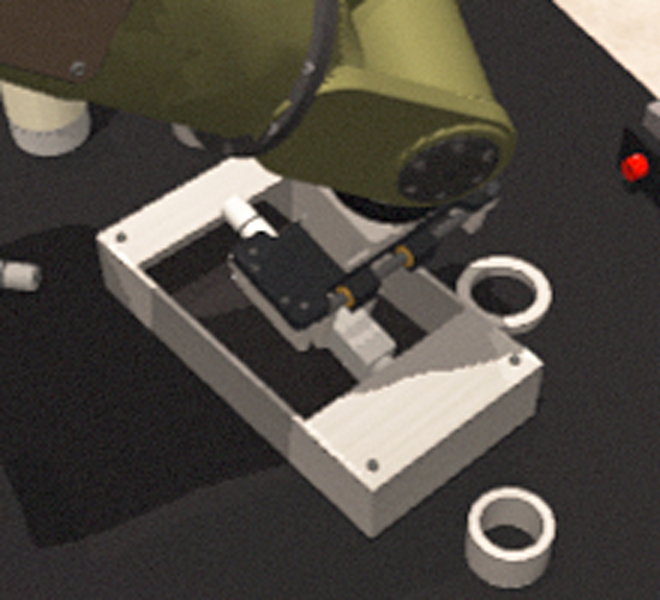

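End a now stands above the shallow hood, seen at crop (235,215), with no contact force. Next I'll draw the mandrel out along its axis, then straight up.

Request:
{"api": "carry_out", "payload": {
  "slide": [
    [-0.007, 0.033, 0.009],
    [-0.019, 0.085, 0.0235],
    [-0.031, 0.14, 0.0385],
    [-0.0435, 0.195, 0.054],
    [-0.054, 0.243, 0.067],
    [-0.062, 0.279, 0.077],
    [-0.062, 0.279, 0.077],
    [-0.062, 0.279, 0.077],
    [-0.062, 0.279, 0.077]
  ],
  "dr": [
    [0, 0, 0],
    [0, 0, 0],
    [0, 0, 0],
    [0, 0, 0],
    [0, 0, 0],
    [0, 0, 0],
    [0, 0, 0],
    [0, 0, 0],
    [0, 0, 0]
  ],
  "gripper": [20, 20, 20, 20, 20, 20, 20, 20, 20]
}}

```text
clock: 5.47
eef_pos: [542.6, 113.6, 154.8]
eef_rot: [3.142, -0.262, 1.804]
wrist_force: [0.3, -0.5, -2.5]
finger_gap: 27.9
finger_force: 50.0
```

Run:
```python
from h import *
from scipy.spatial.transform import Rotation as Ro
u=np.array([-.2164,.9763])
s=read_state();p=s['eef_pos'];R=Ro.from_euler('xyz',s['eef_rot']).as_matrix()
C=p+86.5*R[:,2];print('C tray',(C[:2]-[542.3,86.7])@u,C[2],s['wrist_force'],s['moment'])
im=camera('side')[:,:,::-1]
cv2.imwrite('pics/s3.png',cv2.resize(im[120:320,200:420],None,fx=3,fy=3,interpolation=cv2.INTER_CUBIC))
```

```text
C tray 48.6309782024678 71.23187881389124 [ 0.29337769 -0.51811386 -2.5072903 ] [-0.34460687 -0.03173694 -0.0160703 ]
```

View pics/s3.png

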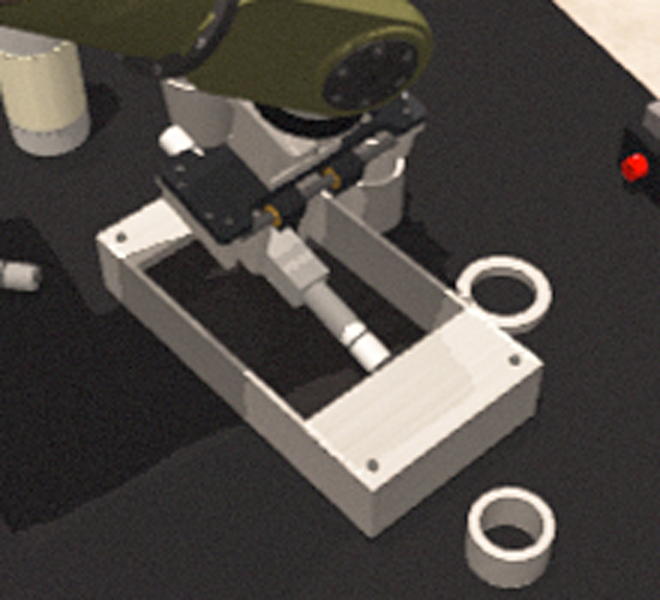

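The side view shows end b at crop (372,355), drawn clear or nearly clear of the deep hood. I'll go 10 mm further along the axis, then rise a little and check the force.

Request:
{"api": "carry_out", "payload": {
  "slide": [
    [-0.0042, 0.019, 0.005],
    [-0.0084, 0.0377, 0.0104],
    [-0.0084, 0.0377, 0.03],
    [-0.0084, 0.0377, 0.06],
    [-0.0084, 0.0377, 0.1],
    [-0.0084, 0.0377, 0.14],
    [-0.0084, 0.0377, 0.18],
    [-0.0084, 0.0377, 0.18]
  ],
  "dr": [
    [0, 0, 0],
    [0, 0, 0],
    [0, 0, 0],
    [0, 0, 0],
    [0, 0, 0],
    [0, 0, 0],
    [0, 0, 0],
    [0, 0, 0]
  ],
  "gripper": [20, 20, 20, 20, 20, 20, 20, 20]
}}

```text
clock: 6.18
eef_pos: [541.2, 123.3, 202.7]
eef_rot: [3.138, -0.262, 1.804]
wrist_force: [-0.5, 0.4, -2.9]
finger_gap: 28.0
finger_force: 50.0
```

Request:
{"api": "carry_out", "payload": {
  "slide": [
    [0, 0, 0.05],
    [0, 0, 0.1],
    [0.003, -0.015, 0.15],
    [0.007, -0.03, 0.19],
    [0.01, -0.045, 0.22],
    [0.013, -0.06, 0.24],
    [0.016, -0.075, 0.248],
    [0.02, -0.09, 0.248],
    [0.02, -0.09, 0.248],
    [0.02, -0.09, 0.248]
  ],
  "dr": [
    [0, 0, 0],
    [0, 0, 0],
    [-0.0068, -0.0016, 0],
    [-0.0135, -0.0032, 0],
    [-0.0203, -0.0048, 0],
    [-0.027, -0.0064, 0],
    [-0.0338, -0.008, 0],
    [-0.0406, -0.0096, 0],
    [-0.0406, -0.0096, 0],
    [-0.0406, -0.0096, 0]
  ],
  "gripper": [20, 20, 20, 20, 20, 20, 20, 20, 20, 20]
}}

```text
clock: 7.02
eef_pos: [545.4, 101.1, 262.5]
eef_rot: [3.141, -0.001, 1.804]
wrist_force: [0.3, 0.1, -2.5]
finger_gap: 27.3
finger_force: 50.0
```

Request:
{"api": "carry_out", "payload": {
  "slide": [
    [0, 0, 0],
    [0, 0, 0],
    [0, 0, 0],
    [0, 0, 0],
    [0, 0, 0],
    [0, 0, 0]
  ],
  "dr": [
    [0, 0, 0],
    [0, 0, 0],
    [0, 0, 0],
    [0, 0, 0],
    [0, 0, 0],
    [0, 0, 0]
  ],
  "gripper": [20, 20, 20, 20, 20, 20]
}}

```text
clock: 7.52
eef_pos: [545.5, 100.8, 261.9]
eef_rot: [-3.142, -0.0, 1.804]
wrist_force: [-0.3, -1.0, -3.3]
finger_gap: 27.7
finger_force: 50.0
```

Run:
```python
from h import *
s=read_state();print(s['eef_pos'],s['eef_rot'],s['qd'],s['wrist_force'],s['moment'])
im=camera('side')[:,:,::-1].copy()
p=s['eef_pos'];C=p-[0,0,86.5];d=np.array([np.cos(1.804),np.sin(1.804),0])*120
print(w2px('side',[C+d,C-d]))
cv2.imwrite('pics/s4.png',cv2.resize(im[60:330,160:460],None,fx=2.2,fy=2.2,interpolation=cv2.INTER_CUBIC))
```

```text
[545.45599212 100.77150182 261.87563415] [-3.14153190e+00 -1.88227634e-04  1.80352501e+00] [ 0.00067177 -0.00147506  0.00054719 -0.0008764   0.00103889  0.00020986] [-0.26597035 -1.0059062  -3.32584031] [-0.07926604  0.04408903  0.00178196]
[[262.24074245 145.07337861]
 [343.39823635 206.52132259]]
```

View pics/s4.png

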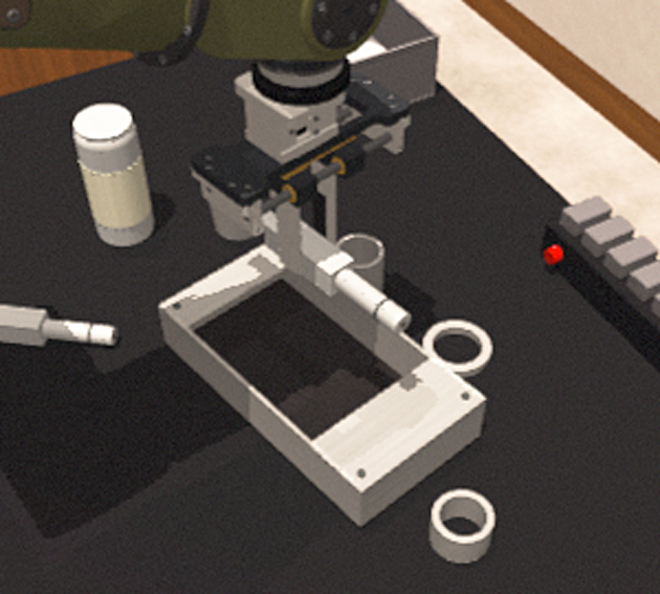

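End b appears at crop (402,320), i.e. pixel (342.7,205.5), against a predicted (343.4,206.5) for a level mandrel. The mandrel is level, still and about 10 cm above the tray, and no visible bystander has moved, so I'm handing in.

```bash
python3 -c "
from cell import *
print(sign_off())"
```

```text
the job is handed in; nothing more can be done
None
```

The mandrel came out through the window end a first, and I handed the job in with it gripped, level and still about 10 cm above the tray; the sign-off gave no verdict.

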